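# Free a keeper arm by its unknown-hand lock knob, lid the yosegi box, lock up again

### The job

Put the ebony lid on the open yosegi box on the turntable and lock the keeper arm over it again: loosen the winged lock knob on the sloping console (its thread may be left- or right-handed, so try it both ways and feel which way gives) as far as it goes, swing the arm well clear of the box, set the lid fully down in the box mouth, swing the arm fully home over the lid and turn the knob back tight. Leave everything else on the counter where it is.

Things in the scene. Friction and masses are not known exactly. Their poses are not given: they have to be found in the camera images.
- knob (a joint): Turn of the brass winged lock knob, rad: 0 = tight as found, positive = anticlockwise looking down on it. The thread's hand varies and cannot be seen: one way it stops hard after 0.05 to 0.15 rad, the other way it turns 1.3 rad to its end stop. 0.12 N m friction, stays put, never rises. Beyond 0.8 rad either way the arm is unlocked; within 0.1 of 0 is tight and bars the arm's way.
- knob_grip (a point): Grip point on the knob's axis, half way up its wing: a bar 80 mm long, 18 thick, 34 tall on a 12 mm neck, on the 100 x 94 mm face of a grey console that slopes 35 degrees down to the right. The point lies 30 mm out from the face. Axes turn with the knob: x along the wing, y across it, z outward along the turning axis (35 degrees from vertical; the tool must tilt to match).
- swing (a joint): Angle of the keeper arm, rad. 0 = home, against its stop, with its cork pad over the box centre; grows as it swings clockwise seen from above (away to the far side), to 1.35. Locked (about 0.05 rad of play) while the knob is tight. About 0.2 N m friction; stays where left.
- swing_handle (a point): Upright round wooden handle, 22 to 24 mm diameter, 54 mm tall, on the arm's free end above its cork pad; this point is on its axis, 26 mm below its top and 36 mm above the arm's top face. The arm is a flat dark steel bar 30 mm wide, 16 mm thick; the pad's underside is 60 mm below this point.
- swing_pivot (a point): The vertical axis on which the arm swings, at the top of the grey post (68 mm diameter), 150 mm above the counter; the handle lies 166 mm from it horizontally. The point turns with the fixture, not with the arm.
- box_mouth (a point): Centre of the open top of the striped yosegi box, at rim height (102 mm over the counter). x along its long side, z up. Box 120 x 90 x 60 mm outside, walls 8, mouth 104 x 74. It is fast on a brass turntable (190 mm diameter, 0.08 N m friction) and turns with it. With the arm home its pad is 48 mm above the rim, 8 mm above the seated lid's ridge.
- lid: Loose near-black ebony lid, 0.15 to 0.31 kg: plate 120 x 90 x 12 mm; below it a plug 96 x 66 x 8 that enters the mouth with 4 mm play each side; on top a ridge handle 70 long (along x), 18 thick, 28 tall. Origin: centre of the plug's underside; x along the long side, z up. Seated, the origin is 8 mm below box_mouth; either way round fits. Starts left or right of the fixture.
- insert: Pale magnolia drawer insert, an open tray 110 x 80 x 36 mm, origin under its centre, on the counter on the other side from the lid. Bystander.
- foot0: Domed brass box foot, 60 mm diameter, 29 mm tall, origin under its centre. Bystander.
- foot1: Domed brass box foot, 60 mm diameter, 29 mm tall, origin under its centre. Bystander.
- foot2: Domed brass box foot, 60 mm diameter, 29 mm tall, origin under its centre. Bystander.
- mallet: Wooden mallet, about 220 mm long, lying beyond the fixture. Bystander.
- glue: White bottle, 56 mm diameter, 140 mm tall, origin under its centre. Bystander.
- brush: Brush, 170 mm long, lying on the counter near the robot on the right. Bystander.

How it is judged:
On the way, in this order (a step that is already met when the one before it is completed fails the run):
1. the lock knob is turned loose (more than 0.85 rad) the way its thread allows ((value of joint knob above 0.85 rad or value of joint knob below -0.85 rad)), for 0.1 s.
2. the keeper arm is swung well clear of the box (more than 0.7 rad) (value of joint swing above 0.7 rad), for 0.2 s.
3. the lid is fully down in the box mouth and let go, with the arm still clear (z of lid in the frame of box_mouth between -0.012 and -0.005 m and horizontal distance between lid and box_mouth below 0.008 m and angle between the x axis of lid and the x axis of box_mouth, either way round below 0.15 rad and angle between lid's own z axis and vertical below 0.06 rad and value of joint swing above 0.7 rad and contact force between the fingers and lid below 0.1 N), for 0.2 s.
4. the arm is fully home over the lid (value of joint swing below 0.06 rad and z of lid in the frame of box_mouth between -0.012 and -0.005 m and horizontal distance between lid and box_mouth below 0.008 m and angle between the x axis of lid and the x axis of box_mouth, either way round below 0.15 rad and angle between lid's own z axis and vertical below 0.06 rad), for 0.2 s.
5. the knob is turned back tight (all of step 4 and value of joint knob between -0.2 and 0.2 rad), for 0.2 s.
At the end, for the whole second after the job is handed in: The lid lies in the box mouth, plate on the rim (origin 5 to 12 mm below box_mouth, within 8 mm horizontally, long sides within 0.15 rad, tilt under 0.06 rad) and at rest; the keeper arm is home (under 0.06 rad) over it; the knob is tight (within 0.2 rad of 0) (all of step 5 and linear speed of lid below 0.02 m/s); the robot touches nothing.
It fails at once if any of the other loose things (insert, feet, mallet, bottle, brush) is moved more than 30 mm (distance of any of insert, foot0, foot1, foot2, mallet, glue, brush from where it was at the start of the episode above 0.03 m).
It also fails if it takes over 72 s, if anything falls off the work surface, if the arm or the gripper's body presses on something with over 40 N, if the wrist force passes 120 N, or if a joint passes its speed limit or range.

### The arm

A 6-joint arm with a two-finger parallel gripper is mounted at the origin on the work surface. World frame = base frame: x ahead of the robot, y to its left, z up, the work surface at z = 0. Lengths are in m, angles in rad, forces in N, time in s.
With the tool pointing down it reaches from about 0.3 to 0.85 m from the base axis. Payload 5.4 kg.
Tool frame: the origin (TCP) lies midway between the tips of the shut fingers; the grasp point (between the pads) lies 19 mm behind it (hold_point_z is the distance from the TCP to the grasp point, in m); z points along the fingers, y is the line along which they close (so a half turn about z gives the same grasp; the last joint's range is limited). The gripper opens to 85 mm and grips with 20 to 120 N. Pads are 22 mm wide; open, the fingers measure 114 mm over their backs; the gripper's body (76 mm by 85 mm) begins 54 mm behind the grasp point. The pads swing forward as they close: fully open they stand 13 mm farther back than shut.
Start: joints at [-1.318, 0.158, 1.597, -0, 1.386, -0.21], TCP at [0.257, -0.515, 0.231] pointing down, gripper open.
Joint ranges: [-2.91, 2.91], [-0.94, 2.29], [0.18, 2.7], [-1.29, 4.43], [0.17, 2.64], [-3, 3]. Speed limits (rad/s): [2.57, 2.57, 3.14, 3.14, 3.14, 3.14].

### API

Orientations are given as [roll, pitch, yaw] about the fixed x, y, z axes, in that order (R = Rz(yaw) Ry(pitch) Rx(roll)).
In Python, from plant import get_state, get_image, hand_in, spot_in, silhouettes, place_of, hold_point_z gives the robot as it stands.
- The arm moves only by the tool apply_moves, never from a script. Its argument "series" is a list of rows, each an object of numbers: "tx", "ty", "tz": the shift along the world's x, y, z in m; "rx", "ry", "rz": the turn, a rotation vector about the world's x, y, z in rad; "jaw": the finger opening in m, from 0 to 0.0854. A call has 1 to 8 rows; each row is the pose to reach, as a shift and turn from the pose commanded when the call began; what a row does not reach only later rows make up. A row lasts 1/10 s, in which the tool goes at most 50 mm and 8.59 degrees, less where a joint would pass 70% of its speed; a pose out of reach is approached as far as the arm can. A call with a gripper value outside its range is refused whole. The fingers move at their own pace and stop on an object; "squeeze" is the grip in N (left out, the last holds). Time passes only in rows, so rows that repeat a pose let the fingers close. It gives the time, the measured TCP pose, the force, the opening and the grip force at its end, in the units of the state.
- get_state(): the state, without advancing time (a new reading comes with each control period).
- get_image(name): name is "scene" or "top" or "wrist"; returns a dict with "frame" (384x512x3 uint8, red, green, blue), "vfov" (degrees; the focal length in pixels is half the picture's height over the tangent of half this angle, whatever the lens; pixels are square), "cx", "cy" (the principal point, pixels), "pose" (4x4, takes a point from camera to world coordinates). Camera axes: x right, y up, looking along -z (the intrinsics and any distortion apply to the point x, -y, -z); pixel columns grow to the right and rows downward; lengths in m; the calibration is good to about 2 mm. A picture is of the moment at which its call begins. There is no depth.
- hand_in(): hands the job in; it is judged then, once.
Trained networks look in a picture, given as the dict that the camera call returned (one of the last four; its "shot" number tells which), for a name from the list of things; names that differ only in an ending like _2 or _b are one class to them, and where a whole thing is asked for, a point or a joint stands for the part that bears it (a point fixed in the world has none). Each returns a list of dicts, best first, with "conf" (0 to 1); they miss things now and then, are a little off and sometimes report something else, mostly with a low value. They report only what shows in the picture. A call takes as long as a camera call.
- spot_in(picture, thing): "uv" ([column, row] in pixels, amid what is visible of it).
- silhouettes(picture, thing): "pixels" (384x512 bool, what is visible of it) and "uv" ([column, row] in pixels, amid what is visible of it).
- place_of(picture, thing): "uv" ([column, row] in pixels: a listed point, or the origin of a listed thing).
The state is a dict: "time": time; "joint_pos": joint angles; "joint_velocities": joint speeds; "effort": joint torques, N m; "tcp_pos": TCP position; "ee_rot": TCP orientation; "ft_force": force on the tool from outside, world axes, zero at the start; "wrist_torque": the same for the moment, N m; "opening": finger opening in m; "finger_force": force on a finger pad.
Only numpy, scipy, OpenCV 4.12 (cv2) and the standard library are available. Lean on these libraries where they do the work, as an engineer would, in place of code of your own. Each camera call takes 0.05 s, during which the arm holds its last target. There are 200 camera calls.

## Working session

There is one attempt and no reset: what is moved stays moved. The work goes in short steps, Python scripts to look and compute and a tool call to move; the robot and the scene stay as the last step left them, time stands still between calls to the robot, and variables do not carry over. Pictures are saved under pics/ and viewed, at most 12 in all, crops included, and the job is handed in when it is done.

Besides the shell and the picture viewer there is one more tool, called after "Emit:" as name(argument=value, ...) on one line, values as JSON. apply_moves: Moves the arm, as the interface text tells. Its arguments: {"type":"object","properties":{"series":{"type":"array"},"squeeze":{"type":"number"}},"required":["series"]}

```bash
ls; mkdir -p pics
cat > h.py <<'E'
import numpy as np, cv2
from scipy.spatial.transform import Rotation as R
from plant import *
def K(p):
    f=p["frame"].shape[0]/2/np.tan(np.radians(p["vfov"])/2); return f
def ray(p,uv):
    f=K(p); d=np.array([(uv[0]-p["cx"])/f,-(uv[1]-p["cy"])/f,-1.0])
    T=np.array(p["pose"]); return T[:3,3],T[:3,:3]@d
def onz(p,uv,z):
    o,d=ray(p,uv); return o+d*(z-o[2])/d[2]
def proj(p,X):
    T=np.array(p["pose"]); c=T[:3,:3].T@(np.array(X)-T[:3,3]); f=K(p)
    return np.array([p["cx"]+f*c[0]/-c[2],p["cy"]+f*-c[1]/-c[2]])
def tri(a,b):
    A=np.zeros((3,3));y=np.zeros(3)
    for p,uv in (a,b):
        o,d=ray(p,uv);d=d/np.linalg.norm(d);M=np.eye(3)-np.outer(d,d);A+=M;y+=M@o
    X=np.linalg.solve(A,y)
    res=[np.linalg.norm(proj(p,X)-uv) for p,uv in (a,b)]
    return X,res
E
python3 - <<'E'
from h import *
P={n:get_image(n) for n in("scene","top")}
for n in P:
    p=P[n]; print(n,p.keys(),p["vfov"],p["cx"],p["cy"],np.round(p["pose"],3).tolist())
cv2.imwrite("pics/a.png",np.vstack([P["scene"]["frame"],P["top"]["frame"]])[:,:,::-1][:, :])
cv2.imwrite("pics/s.png",P["scene"]["frame"][:,:,::-1]);cv2.imwrite("pics/t.png",P["top"]["frame"][:,:,::-1])
for t in "knob_grip swing_handle swing_pivot box_mouth lid insert foot0 foot1 foot2 mallet glue brush".split():
    a,b=[place_of(P[n],t) for n in P]
    print(t,[(np.round(x["uv"],1).tolist(),round(x["conf"],2)) for x in a[:2]],[(np.round(x["uv"],1).tolist(),round(x["conf"],2)) for x in b[:2]],end=' ')
    if a and b:
        X,r=tri((P["scene"],a[0]["uv"]),(P["top"],b[0]["uv"])); print(np.round(X,3),np.round(r,1))
    else: print()
print(get_state()["time"],hold_point_z)
E
```

```text
pics
scene dict_keys(['frame', 'vfov', 'cx', 'cy', 'pose', 'shot']) 49.287200019078405 252.0334199890921 190.42093069160566 [[0.646, -0.454, 0.614, 1.33], [0.763, 0.364, -0.534, -0.656], [0.018, 0.813, 0.582, 0.864], [0.0, 0.0, 0.0, 1.0]]
top dict_keys(['frame', 'vfov', 'cx', 'cy', 'pose', 'shot']) 55.03862788604517 253.08963059037728 194.8009100008928 [[0.122, 0.969, -0.214, 0.353], [-0.993, 0.12, -0.023, 0.002], [0.004, 0.215, 0.977, 1.077], [0.0, 0.0, 0.0, 1.0]]
knob_grip [([189.2, 211.7], 0.58)] [([319.9, 228.1], 0.76)] [ 0.496 -0.166  0.103] [1.3 1.5]
swing_handle [([246.9, 154.0], 0.7)] [([237.3, 214.8], 0.88), ([239.6, 218.6], 0.3)] [0.488 0.052 0.214] [0.3 0.3]
swing_pivot [([234.8, 203.0], 0.68)] [([294.9, 190.4], 0.74)] [ 0.585 -0.079  0.145] [1.9 2. ]
box_mouth [([243.0, 180.2], 0.71)] [([240.3, 222.0], 0.85)] [0.484 0.045 0.118] [1.2 1.4]
lid [([313.1, 177.0], 0.8)] [([135.0, 207.4], 0.81)] [0.504 0.364 0.009] [0.9 1.2]
insert [([137.3, 272.7], 0.76), ([329.1, 232.2], 0.26)] [([382.0, 232.8], 0.69), ([320.1, 229.8], 0.56)] [ 0.521 -0.363  0.002] [0.6 0.6]
foot0 [([202.2, 293.5], 0.8), ([349.4, 209.9], 0.57)] [([162.3, 148.5], 0.79), ([346.3, 174.4], 0.54)] [ 0.642  0.045 -0.029] [90.3 92.3]
foot1 [([202.2, 293.5], 0.8), ([349.4, 209.9], 0.57)] [([162.3, 148.5], 0.79), ([346.3, 174.4], 0.54)] [ 0.642  0.045 -0.029] [90.3 92.3]
foot2 [([202.2, 293.5], 0.8), ([349.4, 209.9], 0.57)] [([162.3, 148.5], 0.79), ([346.3, 174.4], 0.54)] [ 0.642  0.045 -0.029] [90.3 92.3]
mallet [([261.3, 289.4], 0.67), ([346.9, 208.9], 0.61)] [([312.4, 139.5], 0.78), ([240.9, 220.5], 0.23)] [ 0.783 -0.136  0.002] [1.  0.9]
glue [([329.0, 234.6], 0.9)] [([211.0, 139.2], 0.92)] [ 0.747  0.176 -0.003] [0.7 0.7]
brush [([131.5, 224.7], 0.75)] [([347.0, 295.9], 0.84), ([321.0, 228.1], 0.28)] [ 0.328 -0.277  0.002] [1.9 2.2]
1.3 0.0187
```

View pictures.

View pics/s.png

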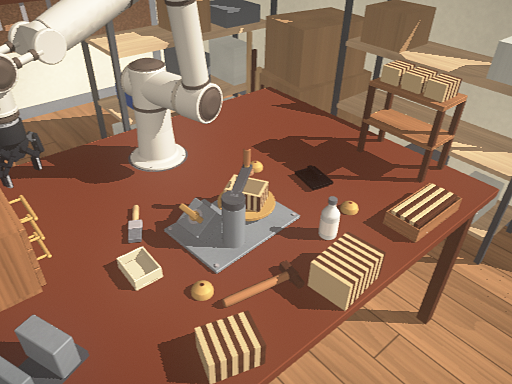

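View pics/t.png

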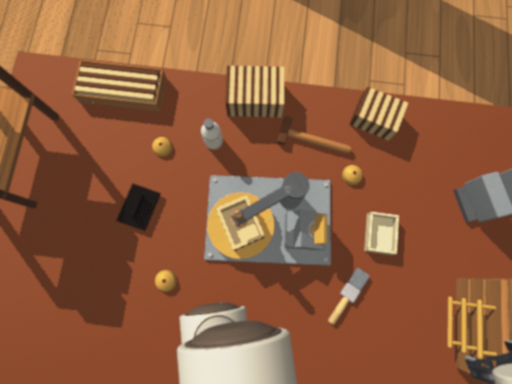

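Run:
```python
from h import *
t=cv2.imread("pics/t.png"); s=cv2.imread("pics/s.png")
a=cv2.resize(t[165:275,200:340],None,fx=4,fy=4,interpolation=cv2.INTER_CUBIC)
b=cv2.resize(s[140:275,160:305],(560,521),interpolation=cv2.INTER_CUBIC)
c=cv2.resize(t[175:240,105:170],(240,240),interpolation=cv2.INTER_CUBIC)
cv2.imwrite("pics/b.png",np.hstack([a,np.vstack([c,np.zeros((200,240,3),np.uint8)])]))
p=get_image("top")
for n in("lid","knob","box_mouth"):
    for m in silhouettes(p,n)[:1]:
        k=m["pixels"].astype(np.uint8); cs=max(cv2.findContours(k,0,1)[0],key=cv2.contourArea)
        r=cv2.minAreaRect(cs); bx=cv2.boxPoints(r)
        print(n,m["conf"],k.sum(),r)
        z={"lid":.02,"knob":.103,"box_mouth":.102}[n]
        W=np.array([onz(p,q,z) for q in bx]); e=W[1]-W[0];f=W[2]-W[1]
        print(np.round(W[:,:2],3).tolist(),np.linalg.norm(e),np.degrees(np.arctan2(e[1],e[0])),np.linalg.norm(f),np.degrees(np.arctan2(f[1],f[0])))
```

```text
lid 0.91 1187 ((138.29058837890625, 206.37765502929688), (29.977949142456055, 40.885257720947266), 22.166345596313477)
[[0.463, 0.409], [0.579, 0.386], [0.556, 0.299], [0.44, 0.323]] 0.11874525342121588 -10.942740335703604 0.0905742379487155 -105.19109040443068
knob 0.57 430 ((319.0, 228.0), (30.0, 16.0), 90.0)
[[0.535, -0.136], [0.541, -0.178], [0.461, -0.185], [0.456, -0.143]] 0.042900800958504674 -82.96646641193362 0.0800867230318391 -175.47152309665378
```

View pics/b.png

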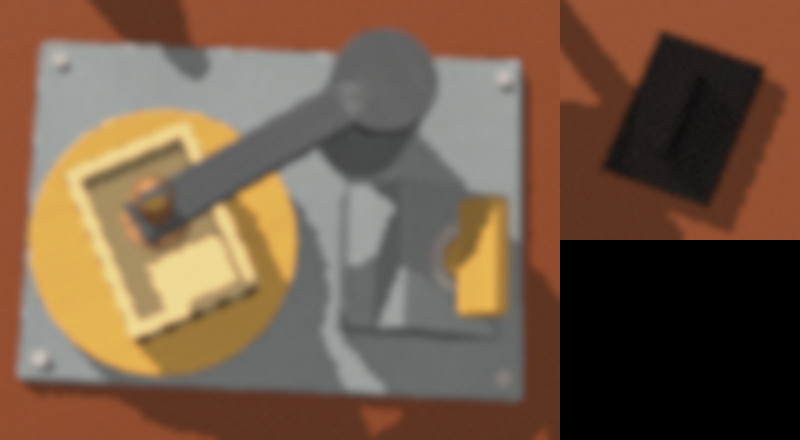

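```bash
cat >> h.py <<'E'
def plan(Xt,zt,yt):
    "shift and rotvec from current tool pose to TCP Xt, tool z=zt, tool y = +-yt (both printed)"
    s=get_state(); R0=R.from_euler('xyz',s["ee_rot"])
    for sg in(1,-1):
        z=np.array(zt)/np.linalg.norm(zt); y=sg*np.array(yt); y=y-z*(y@z); y/=np.linalg.norm(y)
        Rt=R.from_matrix(np.c_[np.cross(y,z),y,z]); print(sg,"shift",np.round(np.array(Xt)-s["tcp_pos"],4),"rotvec",np.round((Rt*R0.inv()).as_rotvec(),3))
def st():
    s=get_state(); print({k:np.round(v,3).tolist() for k,v in s.items()})
E
python3 - <<'E'
from h import *
st()
a=np.radians(5);u=np.array([np.cos(a),np.sin(a),0]);r=np.array([np.sin(a),-np.cos(a),0]);n=np.sin(np.radians(35))*r+np.array([0,0,np.cos(np.radians(35))])
P=np.array([.496,-.166,.103]); print(n,P-.0187*n)
plan(P+.1*n,-n,np.cross(n,u))
E
```

```text
{'time': 1.5, 'joint_pos': [-1.318, 0.158, 1.597, -0.0, 1.386, -0.21], 'joint_velocities': [0.001, -0.001, -0.001, -0.001, -0.0, 0.001], 'effort': [0.0, -39.6, -33.169, -0.0, 0.001, 0.0], 'tcp_pos': [0.257, -0.515, 0.231], 'ee_rot': [3.142, 0.0, 0.463], 'ft_force': [0.523, -0.188, 0.107], 'wrist_torque': [0.018, -0.003, -0.048], 'finger_force': 0.0, 'opening': 0.085}
[ 0.04999048 -0.5713938   0.81915204] [ 0.49506518 -0.15531494  0.08768186]
1 shift [ 0.2443  0.2914 -0.0464] rotvec [ 0.231 -0.819  2.65 ]
-1 shift [ 0.2443  0.2914 -0.0464] rotvec [ 0.591  0.167 -0.364]
```

Emit:
apply_moves(series=[{"tx": 0.245,"ty": 0.291,"tz": -0.046,"rx": 0.591,"ry": 0.167,"rz": -0.364},{"tx": 0.245,"ty": 0.291,"tz": -0.046,"rx": 0.591,"ry": 0.167,"rz": -0.364},{"tx": 0.245,"ty": 0.291,"tz": -0.046,"rx": 0.591,"ry": 0.167,"rz": -0.364},{"tx": 0.245,"ty": 0.291,"tz": -0.046,"rx": 0.591,"ry": 0.167,"rz": -0.364},{"tx": 0.245,"ty": 0.291,"tz": -0.046,"rx": 0.591,"ry": 0.167,"rz": -0.364},{"tx": 0.245,"ty": 0.291,"tz": -0.046,"rx": 0.591,"ry": 0.167,"rz": -0.364},{"tx": 0.245,"ty": 0.291,"tz": -0.046,"rx": 0.591,"ry": 0.167,"rz": -0.364},{"tx": 0.245,"ty": 0.291,"tz": -0.046,"rx": 0.591,"ry": 0.167,"rz": -0.364}])

```text
schema error: expected keys tx, ty, tz, rx, ry, rz, jaw
```

Emit:
apply_moves(series=[{"tx": 0,"ty": 0,"tz": 0},{"tx": 0,"ty": 0,"tz": 0},{"tx": 0,"ty": 0,"tz": 0}])

```text
schema error: expected keys tx, ty, tz, rx, ry, rz, jaw
```

Run:
```python
from h import *
st()
p=get_image("wrist");cv2.imwrite("pics/w1.png",p["frame"][:,:,::-1])
q=get_image("top")
a=place_of(p,"knob_grip");b=place_of(q,"knob_grip");print(a,b)
X,r=tri((p,a[0]["uv"]),(q,b[0]["uv"]));print(X,r)
m=silhouettes(p,"knob")
if m:
    k=m[0]["pixels"].astype(np.uint8);r=cv2.minAreaRect(max(cv2.findContours(k,0,1)[0],key=cv2.contourArea));print(m[0]["conf"],r)
c=place_of(p,"swing_pivot");print(c)
```

```text
{'time': 1.5, 'joint_pos': [-1.318, 0.158, 1.597, -0.0, 1.386, -0.21], 'joint_velocities': [0.001, -0.001, -0.001, -0.001, -0.0, 0.001], 'effort': [0.0, -39.6, -33.169, -0.0, 0.001, 0.0], 'tcp_pos': [0.257, -0.515, 0.231], 'ee_rot': [3.142, 0.0, 0.463], 'ft_force': [0.523, -0.188, 0.107], 'wrist_torque': [0.018, -0.003, -0.048], 'finger_force': 0.0, 'opening': 0.085}
[{'uv': [75.3, 6.1], 'conf': 0.59}] [{'uv': [318.7, 228.1], 'conf': 0.68}]
[ 0.42598244 -0.20286729 -0.07579218] [np.float64(89.65519014486792), np.float64(31.993270110671812)]
[]
```

View pics/w1.png

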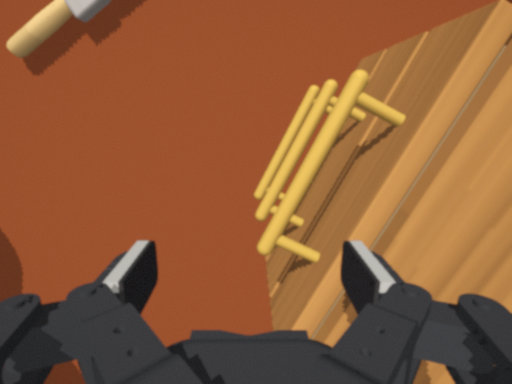

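The moves were refused because every key is required. The picture is still from the start pose: brush at upper left (50,20), rack at (320,160), no knob.

Emit:
apply_moves(series=[{"tx": 0.245,"ty": 0.291,"tz": -0.046,"rx": 0.591,"ry": 0.167,"rz": -0.364,"jaw": 0.07},{"tx": 0.245,"ty": 0.291,"tz": -0.046,"rx": 0.591,"ry": 0.167,"rz": -0.364,"jaw": 0.07},{"tx": 0.245,"ty": 0.291,"tz": -0.046,"rx": 0.591,"ry": 0.167,"rz": -0.364,"jaw": 0.07},{"tx": 0.245,"ty": 0.291,"tz": -0.046,"rx": 0.591,"ry": 0.167,"rz": -0.364,"jaw": 0.07},{"tx": 0.245,"ty": 0.291,"tz": -0.046,"rx": 0.591,"ry": 0.167,"rz": -0.364,"jaw": 0.07},{"tx": 0.245,"ty": 0.291,"tz": -0.046,"rx": 0.591,"ry": 0.167,"rz": -0.364,"jaw": 0.07},{"tx": 0.245,"ty": 0.291,"tz": -0.046,"rx": 0.591,"ry": 0.167,"rz": -0.364,"jaw": 0.07},{"tx": 0.245,"ty": 0.291,"tz": -0.046,"rx": 0.591,"ry": 0.167,"rz": -0.364,"jaw": 0.07}])

```text
time: 2.6
tcp_pos: [0.5031, -0.2208, 0.1847]
ee_rot: [-2.53, 0.0, 0.089]
ft_force: [-0.3, -0.5, -0.6]
opening: 0.0701
finger_force: 0.0
```

Emit:
apply_moves(series=[{"tx": 0,"ty": 0,"tz": 0,"rx": 0,"ry": 0,"rz": 0,"jaw": 0.07},{"tx": 0,"ty": 0,"tz": 0,"rx": 0,"ry": 0,"rz": 0,"jaw": 0.07}])

```text
time: 2.8
tcp_pos: [0.5017, -0.2232, 0.1852]
ee_rot: [-2.531, 0.001, 0.089]
ft_force: [-0.1, -0.3, 0.9]
opening: 0.0699
finger_force: 0.0
```

Run:
```python
from h import *
st()
p=get_image("wrist");cv2.imwrite("pics/w2.png",p["frame"][:,:,::-1])
q=get_image("top")
a=place_of(p,"knob_grip");b=place_of(q,"knob_grip");print(a,b)
if a and b:
    X,r=tri((p,a[0]["uv"]),(q,b[0]["uv"]));print(X,r)
m=silhouettes(p,"knob")
if m:
    k=m[0]["pixels"].astype(np.uint8);r=cv2.minAreaRect(max(cv2.findContours(k,0,1)[0],key=cv2.contourArea));print(m[0]["conf"],r)
print(proj(p,[.496,-.166,.103]))
```

```text
{'time': 2.8, 'joint_pos': [-0.84, 0.442, 1.455, 0.355, 1.745, 0.614], 'joint_velocities': [-0.035, -0.003, -0.006, -0.005, 0.001, -0.0], 'effort': [1.679, -46.849, -29.284, 1.449, 1.913, 0.023], 'tcp_pos': [0.502, -0.223, 0.185], 'ee_rot': [-2.531, 0.001, 0.089], 'ft_force': [-0.071, -0.267, 0.884], 'wrist_torque': [-0.27, -0.021, -0.012], 'finger_force': 0.0, 'opening': 0.07}
[{'uv': [252.7, 194.0], 'conf': 0.67}] [{'uv': [320.5, 229.2], 'conf': 0.76}, {'uv': [314.8, 140.8], 'conf': 0.17}]
[ 0.49507398 -0.16574274  0.09875414] [np.float64(0.9620041345024317), np.float64(0.30302444013977653)]
0.73 ((250.0, 191.5), (101.0, 34.0), 90.0)
[249.7118382  193.27143087]
```

View pics/w2.png

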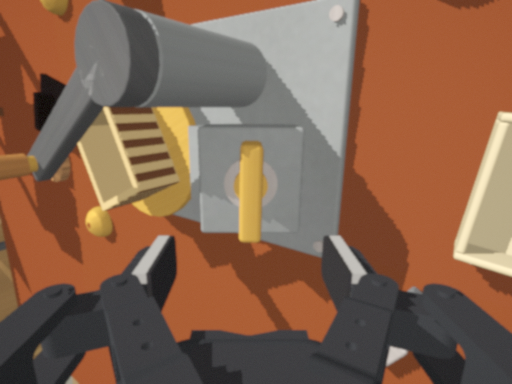

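Emit:
apply_moves(series=[{"tx": -0.004,"ty": 0.034,"tz": -0.049,"rx": 0,"ry": 0,"rz": 0,"jaw": 0.06},{"tx": -0.007,"ty": 0.067,"tz": -0.097,"rx": 0,"ry": 0,"rz": 0,"jaw": 0.05},{"tx": -0.007,"ty": 0.067,"tz": -0.097,"rx": 0,"ry": 0,"rz": 0,"jaw": 0.05},{"tx": -0.007,"ty": 0.067,"tz": -0.097,"rx": 0,"ry": 0,"rz": 0,"jaw": 0.05},{"tx": -0.007,"ty": 0.067,"tz": -0.097,"rx": 0,"ry": 0,"rz": 0,"jaw": 0.01},{"tx": -0.007,"ty": 0.067,"tz": -0.097,"rx": 0,"ry": 0,"rz": 0,"jaw": 0.01},{"tx": -0.007,"ty": 0.067,"tz": -0.097,"rx": 0,"ry": 0,"rz": 0,"jaw": 0.01},{"tx": -0.007,"ty": 0.067,"tz": -0.097,"rx": 0,"ry": 0,"rz": 0,"jaw": 0.01}], squeeze=50)

```text
time: 3.85
tcp_pos: [0.4959, -0.1586, 0.0901]
ee_rot: [-2.534, -0.002, 0.086]
ft_force: [-0.1, -3.2, 5.7]
opening: 0.0171
finger_force: 49.8
```

```bash
python3 -c "
from h import *
st()"
```

```text
{'time': 3.85, 'joint_pos': [-0.775, 0.463, 1.635, 0.383, 1.531, 0.597], 'joint_velocities': [0.001, -0.002, 0.001, -0.001, 0.0, -0.001], 'effort': [2.121, -41.212, -23.224, 1.428, 1.597, 0.005], 'tcp_pos': [0.496, -0.159, 0.09], 'ee_rot': [-2.534, -0.002, 0.086], 'ft_force': [-0.09, -3.2, 5.716], 'wrist_torque': [-0.114, 0.171, 0.055], 'finger_force': 49.756, 'opening': 0.017}
```

Emit:
apply_moves(series=[{"tx": 0,"ty": 0,"tz": 0,"rx": 0.005,"ry": -0.057,"rz": 0.082,"jaw": 0.01},{"tx": 0,"ty": 0,"tz": 0,"rx": 0.01,"ry": -0.114,"rz": 0.164,"jaw": 0.01},{"tx": 0,"ty": 0,"tz": 0,"rx": 0.014,"ry": -0.16,"rz": 0.229,"jaw": 0.01},{"tx": 0,"ty": 0,"tz": 0,"rx": 0.014,"ry": -0.16,"rz": 0.229,"jaw": 0.01}])

```text
time: 4.25
tcp_pos: [0.4959, -0.1588, 0.0899]
ee_rot: [-2.554, -0.162, 0.319]
ft_force: [-0.1, -4.9, 5.4]
opening: 0.0173
finger_force: 49.7
```

```bash
python3 -c "
from h import *
st()"
```

```text
{'time': 4.25, 'joint_pos': [-0.776, 0.463, 1.635, 0.383, 1.53, 0.316], 'joint_velocities': [0.003, 0.001, -0.001, -0.001, 0.001, 0.05], 'effort': [2.412, -41.524, -22.968, 1.598, 1.986, -0.332], 'tcp_pos': [0.496, -0.159, 0.09], 'ee_rot': [-2.554, -0.162, 0.319], 'ft_force': [-0.129, -4.894, 5.448], 'wrist_torque': [-0.297, 0.049, 0.139], 'finger_force': 49.716, 'opening': 0.017}
```

Emit:
apply_moves(series=[{"tx": 0,"ty": 0,"tz": 0,"rx": 0.006,"ry": -0.069,"rz": 0.098,"jaw": 0.01},{"tx": 0,"ty": 0,"tz": 0,"rx": 0.012,"ry": -0.137,"rz": 0.197,"jaw": 0.01},{"tx": 0,"ty": 0,"tz": 0,"rx": 0.018,"ry": -0.206,"rz": 0.295,"jaw": 0.01},{"tx": 0,"ty": 0,"tz": 0,"rx": 0.018,"ry": -0.206,"rz": 0.295,"jaw": 0.01}])

```text
time: 4.65
tcp_pos: [0.4962, -0.1591, 0.0897]
ee_rot: [-2.637, -0.351, 0.637]
ft_force: [0.6, -5.5, 3.1]
opening: 0.017
finger_force: 49.6
```

```bash
python3 -c "
from h import *
st()
p=get_image('top');print(place_of(p,'knob_grip'));cv2.imwrite('pics/t2.png',p['frame'][:,:,::-1])"
```

```text
{'time': 4.65, 'joint_pos': [-0.776, 0.463, 1.635, 0.383, 1.529, -0.046], 'joint_velocities': [-0.001, -0.002, 0.001, 0.001, -0.001, 0.076], 'effort': [2.606, -42.013, -22.771, 1.63, 2.506, -0.546], 'tcp_pos': [0.496, -0.159, 0.09], 'ee_rot': [-2.637, -0.351, 0.637], 'ft_force': [0.627, -5.481, 3.148], 'wrist_torque': [-0.551, -0.177, 0.052], 'finger_force': 49.599, 'opening': 0.017}
[{'uv': [323.8, 227.4], 'conf': 0.57}]
```

Emit:
apply_moves(series=[{"tx": 0,"ty": 0,"tz": 0,"rx": 0.0065,"ry": -0.074,"rz": 0.1065,"jaw": 0.01},{"tx": 0,"ty": 0,"tz": 0,"rx": 0.013,"ry": -0.149,"rz": 0.213,"jaw": 0.01},{"tx": 0,"ty": 0,"tz": 0,"rx": 0.0195,"ry": -0.223,"rz": 0.3195,"jaw": 0.01},{"tx": 0,"ty": 0,"tz": 0,"rx": 0.026,"ry": -0.297,"rz": 0.426,"jaw": 0.01},{"tx": 0,"ty": 0,"tz": 0,"rx": 0.0325,"ry": -0.371,"rz": 0.532,"jaw": 0.01},{"tx": 0,"ty": 0,"tz": 0,"rx": 0.0325,"ry": -0.371,"rz": 0.532,"jaw": 0.01},{"tx": 0,"ty": 0,"tz": 0,"rx": 0.0325,"ry": -0.371,"rz": 0.532,"jaw": 0.01}])

```text
time: 5.45
tcp_pos: [0.4968, -0.1594, 0.0895]
ee_rot: [-2.957, -0.579, 1.32]
ft_force: [4.0, -6.5, 1.2]
opening: 0.0175
finger_force: 49.4
```

```bash
python3 -c "
from h import *
st()"
```

```text
{'time': 5.45, 'joint_pos': [-0.776, 0.464, 1.634, 0.384, 1.527, -0.693], 'joint_velocities': [0.001, -0.001, 0.0, -0.0, -0.002, 0.003], 'effort': [2.43, -42.76, -22.338, 1.279, 3.397, 0.081], 'tcp_pos': [0.497, -0.159, 0.089], 'ee_rot': [-2.957, -0.579, 1.32], 'ft_force': [4.034, -6.504, 1.238], 'wrist_torque': [-0.823, -0.494, -0.167], 'finger_force': 49.358, 'opening': 0.017}
```

Emit:
apply_moves(series=[{"tx": 0,"ty": 0,"tz": 0,"rx": 0,"ry": 0,"rz": 0,"jaw": 0.05},{"tx": 0,"ty": 0,"tz": 0,"rx": 0,"ry": 0,"rz": 0,"jaw": 0.05},{"tx": 0,"ty": 0,"tz": 0,"rx": 0,"ry": 0,"rz": 0,"jaw": 0.05},{"tx": 0.0025,"ty": -0.028,"tz": 0.041,"rx": 0,"ry": 0,"rz": 0,"jaw": 0.05},{"tx": 0.005,"ty": -0.057,"tz": 0.082,"rx": 0,"ry": 0,"rz": 0,"jaw": 0.07},{"tx": 0.006,"ty": -0.069,"tz": 0.098,"rx": 0,"ry": 0,"rz": 0,"jaw": 0.07},{"tx": 0.006,"ty": -0.069,"tz": 0.098,"rx": 0,"ry": 0,"rz": 0,"jaw": 0.07}])

```text
time: 6.15
tcp_pos: [0.5019, -0.2281, 0.189]
ee_rot: [-2.956, -0.58, 1.32]
ft_force: [-0.8, 0.0, -1.1]
opening: 0.0702
finger_force: 0.0
```

Run:
```python
from h import *
st()
p=get_image("wrist");q=get_image("top");s=get_image("scene")
cv2.imwrite("pics/w3.png",p["frame"][:,:,::-1])
for t in("swing_handle","swing_pivot","knob_grip"):
    D=[(c,place_of(c,t)) for c in(p,q,s)]
    D=[(c,d[0]["uv"]) for c,d in D if d and d[0]["conf"]>.4]
    for i in range(len(D)):
        for j in range(i): X,r=tri(D[i],D[j]);print(t,i,j,np.round(X,4),np.round(r,1))
m=silhouettes(p,"knob")
if m:
    k=m[0]["pixels"].astype(np.uint8);print(m[0]["conf"],cv2.minAreaRect(max(cv2.findContours(k,0,1)[0],key=cv2.contourArea)))
c=1.2
plan([.488,.052,.30],[0,0,-1],[np.sin(c),-np.cos(c),0])
```

```text
{'time': 6.15, 'joint_pos': [-0.846, 0.44, 1.448, 0.355, 1.748, -0.677], 'joint_velocities': [0.026, 0.027, 0.097, 0.004, -0.034, -0.003], 'effort': [-0.68, -47.143, -30.388, 1.254, 2.16, 0.017], 'tcp_pos': [0.502, -0.228, 0.189], 'ee_rot': [-2.956, -0.58, 1.32], 'ft_force': [-0.803, 0.039, -1.109], 'wrist_torque': [-0.204, -0.108, -0.014], 'finger_force': 0.0, 'opening': 0.07}
swing_pivot 1 0 [ 0.5892 -0.0811  0.1497] [0.4 1.5]
swing_pivot 2 0 [ 0.5893 -0.0845  0.1522] [0.3 1.4]
swing_pivot 2 1 [ 0.5875 -0.0822  0.1491] [0.5 0.5]
knob_grip 1 0 [ 0.4994 -0.1662  0.0996] [0.6 1.8]
knob_grip 2 0 [ 0.4988 -0.1692  0.1069] [0.1 0.3]
knob_grip 2 1 [ 0.4987 -0.1664  0.1056] [0.8 0.9]
0.66 ((249.0, 189.0), (98.0, 32.0), 90.0)
1 shift [-0.0127  0.2774  0.1138] rotvec [-0.612  0.001 -0.171]
-1 shift [-0.0127  0.2774  0.1138] rotvec [-1.000e-03 -8.980e-01  2.835e+00]
```

Emit:
apply_moves(series=[{"tx": 0,"ty": 0.01,"tz": 0.05,"rx": -0.1,"ry": 0,"rz": -0.03,"jaw": 0.06},{"tx": 0,"ty": 0.03,"tz": 0.095,"rx": -0.25,"ry": 0,"rz": -0.07,"jaw": 0.06},{"tx": -0.005,"ty": 0.07,"tz": 0.114,"rx": -0.39,"ry": 0,"rz": -0.1,"jaw": 0.06},{"tx": -0.013,"ty": 0.277,"tz": 0.114,"rx": -0.612,"ry": 0.001,"rz": -0.171,"jaw": 0.06},{"tx": -0.013,"ty": 0.277,"tz": 0.114,"rx": -0.612,"ry": 0.001,"rz": -0.171,"jaw": 0.06},{"tx": -0.013,"ty": 0.277,"tz": 0.114,"rx": -0.612,"ry": 0.001,"rz": -0.171,"jaw": 0.06},{"tx": -0.013,"ty": 0.277,"tz": 0.114,"rx": -0.612,"ry": 0.001,"rz": -0.171,"jaw": 0.06},{"tx": -0.013,"ty": 0.277,"tz": 0.114,"rx": -0.612,"ry": 0.001,"rz": -0.171,"jaw": 0.06}])

```text
time: 7.6
tcp_pos: [0.4868, 0.0563, 0.3007]
ee_rot: [-3.142, -0.002, 1.206]
ft_force: [0.0, -0.6, 0.9]
opening: 0.0605
finger_force: 0.0
```

Emit:
apply_moves(series=[{"tx": 0,"ty": 0,"tz": 0,"rx": 0,"ry": 0,"rz": 0,"jaw": 0.06},{"tx": 0,"ty": 0,"tz": 0,"rx": 0,"ry": 0,"rz": 0,"jaw": 0.06}])

```text
time: 7.8
tcp_pos: [0.4878, 0.0504, 0.3002]
ee_rot: [3.141, 0.001, 1.199]
ft_force: [0.1, 0.1, 0.9]
opening: 0.0599
finger_force: 0.0
```

Run:
```python
from h import *
st()
p=get_image("wrist")
cv2.imwrite("pics/w3.png",p["frame"][:,:,::-1])
for t,z in(("swing_handle",.21),("box_mouth",.102)):
    a=place_of(p,t);print(t,[(x["uv"],x["conf"],np.round(onz(p,x["uv"],z),4)) for x in a])
print(proj(p,[.488,.052,.21]))
```

```text
{'time': 7.8, 'joint_pos': [-0.143, -0.104, 1.73, -0.001, 1.516, 0.229], 'joint_velocities': [-0.026, 0.003, -0.002, 0.002, 0.002, 0.005], 'effort': [1.188, -30.204, -34.081, 0.069, 0.025, 0.006], 'tcp_pos': [0.488, 0.05, 0.3], 'ee_rot': [3.141, 0.001, 1.199], 'ft_force': [0.149, 0.094, 0.851], 'wrist_torque': [-0.008, 0.038, -0.012], 'finger_force': 0.0, 'opening': 0.06}
swing_handle [([253.3, 196.2], 0.57, array([0.4906, 0.0504, 0.21  ]))]
box_mouth [([251.3, 170.9], 0.65, array([0.4894, 0.049 , 0.102 ]))]
[249.40574459 195.50206421]
```

View pics/w3.png

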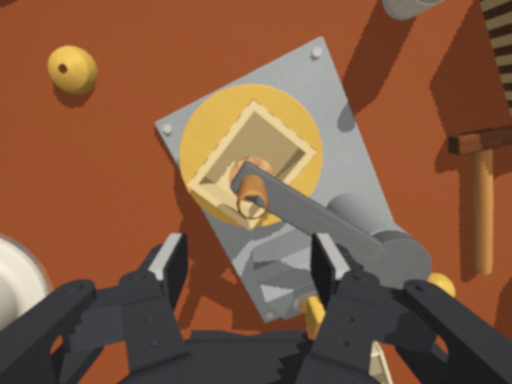

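The handle shows at (253,196), the arm runs to the post at (400,260), and the box mouth is around (250,165). I go down and grip the handle.

Emit:
apply_moves(series=[{"tx": 0.001,"ty": 0,"tz": -0.05,"rx": 0,"ry": 0,"rz": 0,"jaw": 0.06},{"tx": 0.001,"ty": 0,"tz": -0.1,"rx": 0,"ry": 0,"rz": 0,"jaw": 0.06},{"tx": 0.001,"ty": 0,"tz": -0.109,"rx": 0,"ry": 0,"rz": 0,"jaw": 0.06},{"tx": 0.001,"ty": 0,"tz": -0.109,"rx": 0,"ry": 0,"rz": 0,"jaw": 0.015},{"tx": 0.001,"ty": 0,"tz": -0.109,"rx": 0,"ry": 0,"rz": 0,"jaw": 0.015},{"tx": 0.001,"ty": 0,"tz": -0.109,"rx": 0,"ry": 0,"rz": 0,"jaw": 0.015},{"tx": 0.001,"ty": 0,"tz": -0.109,"rx": 0,"ry": 0,"rz": 0,"jaw": 0.015},{"tx": 0.001,"ty": 0,"tz": -0.109,"rx": 0,"ry": 0,"rz": 0,"jaw": 0.015}], squeeze=40)

```text
time: 8.75
tcp_pos: [0.4908, 0.0509, 0.1944]
ee_rot: [3.136, -0.001, 1.2]
ft_force: [-0.4, -1.3, 6.1]
opening: 0.0225
finger_force: 39.4
```

Run:
```python
from h import *
st()
s=get_state()["tcp_pos"];piv=np.array([.5885,-.082]);v=s[:2]-piv;print(np.hypot(*v))
v=v*.166/np.hypot(*v)
for t in np.arange(0,1.36,.15):
    c,S=np.cos(t),np.sin(t); w=np.array([c*v[0]+S*v[1],-S*v[0]+c*v[1]]);print(round(t,2),np.round(w-v,3))
```

```text
{'time': 8.75, 'joint_pos': [-0.142, -0.028, 1.868, -0.001, 1.296, 0.23], 'joint_velocities': [-0.001, -0.001, -0.001, 0.001, 0.001, -0.001], 'effort': [0.893, -27.911, -28.826, 0.432, 0.025, -0.032], 'tcp_pos': [0.491, 0.051, 0.194], 'ee_rot': [3.136, -0.001, 1.2], 'ft_force': [-0.388, -1.323, 6.111], 'wrist_torque': [-0.238, 0.066, -0.008], 'finger_force': 39.415, 'opening': 0.023}
0.16494238166483974
0.0 [0. 0.]
0.15 [0.021 0.013]
0.3 [0.044 0.023]
0.45 [0.068 0.029]
0.6 [0.093 0.032]
0.75 [0.118 0.031]
0.9 [0.142 0.026]
1.05 [0.165 0.018]
1.2 [0.187 0.006]
1.35 [ 0.207 -0.009]
```

Emit:
apply_moves(series=[{"tx": 0.021,"ty": 0.013,"tz": 0,"rx": 0,"ry": 0,"rz": -0.15,"jaw": 0.015},{"tx": 0.044,"ty": 0.023,"tz": 0,"rx": 0,"ry": 0,"rz": -0.3,"jaw": 0.015},{"tx": 0.068,"ty": 0.029,"tz": 0,"rx": 0,"ry": 0,"rz": -0.45,"jaw": 0.015},{"tx": 0.093,"ty": 0.032,"tz": 0,"rx": 0,"ry": 0,"rz": -0.6,"jaw": 0.015},{"tx": 0.118,"ty": 0.031,"tz": 0,"rx": 0,"ry": 0,"rz": -0.75,"jaw": 0.015},{"tx": 0.142,"ty": 0.026,"tz": 0,"rx": 0,"ry": 0,"rz": -0.9,"jaw": 0.015},{"tx": 0.165,"ty": 0.018,"tz": 0,"rx": 0,"ry": 0,"rz": -1.05,"jaw": 0.015},{"tx": 0.187,"ty": 0.006,"tz": 0,"rx": 0,"ry": 0,"rz": -1.2,"jaw": 0.015}])

```text
time: 9.55
tcp_pos: [0.6788, 0.06, 0.1945]
ee_rot: [-3.138, -0.007, -0.004]
ft_force: [2.2, 5.4, 4.8]
opening: 0.0225
finger_force: 39.6
```

Emit:
apply_moves(series=[{"tx": 0,"ty": 0,"tz": 0,"rx": 0,"ry": 0,"rz": 0,"jaw": 0.015},{"tx": 0,"ty": 0,"tz": 0,"rx": 0,"ry": 0,"rz": 0,"jaw": 0.015},{"tx": 0,"ty": 0,"tz": 0,"rx": 0,"ry": 0,"rz": 0,"jaw": 0.05},{"tx": 0,"ty": 0,"tz": 0,"rx": 0,"ry": 0,"rz": 0,"jaw": 0.06},{"tx": 0,"ty": 0,"tz": 0,"rx": 0,"ry": 0,"rz": 0,"jaw": 0.06},{"tx": 0,"ty": 0,"tz": 0.05,"rx": 0,"ry": 0,"rz": 0,"jaw": 0.06},{"tx": 0,"ty": 0,"tz": 0.1,"rx": 0,"ry": 0,"rz": 0,"jaw": 0.06},{"tx": 0,"ty": 0,"tz": 0.11,"rx": 0,"ry": 0,"rz": 0,"jaw": 0.06}])

```text
time: 10.35
tcp_pos: [0.6781, 0.057, 0.3097]
ee_rot: [3.14, -0.012, -0.001]
ft_force: [0.9, 0.1, 1.2]
opening: 0.06
finger_force: 0.0
```

Run:
```python
from h import *
st()
P={n:get_image(n) for n in("scene","top")}
for t in "swing_handle box_mouth lid".split():
    a,b=[place_of(P[n],t) for n in P]
    if a and b:
        X,r=tri((P["scene"],a[0]["uv"]),(P["top"],b[0]["uv"])); print(t,a[0],b[0],np.round(X,4),np.round(r,1))
cv2.imwrite("pics/t4.png",P["top"]["frame"][:,:,::-1])
plan([.505,.360,.20],[0,0,-1],[np.sin(.22),np.cos(.22),0])
```

```text
{'time': 10.35, 'joint_pos': [-0.093, 0.389, 1.166, -0.0, 1.574, 1.478], 'joint_velocities': [0.001, 0.005, -0.086, 0.001, 0.138, 0.002], 'effort': [-0.231, -45.128, -30.847, -0.015, 0.272, 0.0], 'tcp_pos': [0.678, 0.057, 0.31], 'ee_rot': [3.14, -0.012, -0.001], 'ft_force': [0.939, 0.077, 1.169], 'wrist_torque': [-0.007, -0.011, -0.044], 'finger_force': 0.0, 'opening': 0.06}
box_mouth {'uv': [243.6, 180.2], 'conf': 0.63} {'uv': [242.9, 218.3], 'conf': 0.61} [0.4934 0.0397 0.1258] [1.1 1.4]
lid {'uv': [315.0, 177.9], 'conf': 0.68} {'uv': [136.4, 208.0], 'conf': 0.85} [0.5066 0.3653 0.0038] [0.4 0.5]
1 shift [-0.1698  0.3025 -0.0988] rotvec [ 6.000e-03 -1.000e-03  2.922e+00]
-1 shift [-0.1698  0.3025 -0.0988] rotvec [-0.001 -0.004 -0.22 ]
```

Emit:
apply_moves(series=[{"tx": -0.19,"ty": -0.007,"tz": -0.01,"rx": 0,"ry": 0,"rz": 0.51,"jaw": 0.08},{"tx": -0.19,"ty": -0.007,"tz": -0.01,"rx": 0,"ry": 0,"rz": 0.51,"jaw": 0.08},{"tx": -0.19,"ty": -0.007,"tz": -0.01,"rx": 0,"ry": 0,"rz": 0.51,"jaw": 0.08},{"tx": -0.19,"ty": -0.007,"tz": -0.01,"rx": 0,"ry": 0,"rz": 0.51,"jaw": 0.08},{"tx": -0.19,"ty": -0.007,"tz": -0.01,"rx": 0,"ry": 0,"rz": 0.51,"jaw": 0.08},{"tx": -0.19,"ty": -0.007,"tz": -0.01,"rx": 0,"ry": 0,"rz": 0.51,"jaw": 0.08},{"tx": -0.19,"ty": -0.007,"tz": -0.01,"rx": 0,"ry": 0,"rz": 0.51,"jaw": 0.08}])

```text
time: 11.45
tcp_pos: [0.4865, 0.0504, 0.2914]
ee_rot: [3.141, -0.0, 0.509]
ft_force: [0.1, -0.4, -0.1]
opening: 0.08
finger_force: 0.0
```

Run:
```python
from h import *
st()
p=get_image("wrist"); cv2.imwrite("pics/w4.png",cv2.resize(p["frame"][60:300,130:380,::-1],None,fx=2.5,fy=2.5,interpolation=cv2.INTER_CUBIC))
a=place_of(p,"box_mouth");print([(x["uv"],x["conf"],np.round(onz(p,x["uv"],.102),4)) for x in a])
m=silhouettes(p,"box_mouth")
if m:
    k=m[0]["pixels"].astype(np.uint8);r=cv2.minAreaRect(max(cv2.findContours(k,0,1)[0],key=cv2.contourArea));print(m[0]["conf"],r)
np.savez("w4",**{k:v for k,v in p.items()})
```

```text
{'time': 11.45, 'joint_pos': [-0.144, -0.105, 1.747, -0.0, 1.499, 0.917], 'joint_velocities': [0.0, 0.018, -0.021, -0.0, 0.002, -0.005], 'effort': [0.117, -30.3, -33.363, -0.001, 0.044, 0.001], 'tcp_pos': [0.486, 0.05, 0.291], 'ee_rot': [3.141, -0.0, 0.509], 'ft_force': [0.105, -0.355, -0.059], 'wrist_torque': [0.025, 0.002, 0.006], 'finger_force': 0.0, 'opening': 0.08}
[([254.3, 169.0], 0.91, array([0.491 , 0.0475, 0.102 ])), ([49.5, 26.2], 0.31, array([0.5169, 0.2907, 0.102 ]))]
0.84 ((250.0, 154.0), (146.0, 146.0), 90.0)
```

View pics/w4.png

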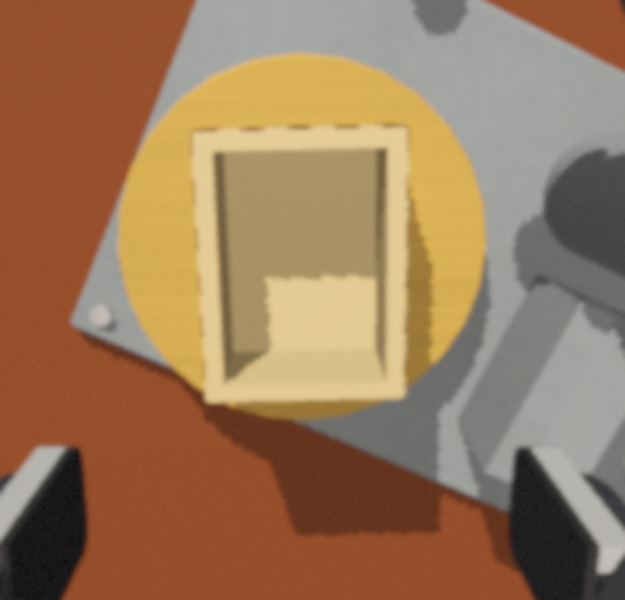

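Run:
```python
from h import *
p=dict(np.load("w4.npz"))
def quad(c):
    W=np.array([onz(p,[130+x/2.5,60+y/2.5],.102) for x,y in c])[:,:2]
    print(np.round(W,4).tolist(),"c",W.mean(0).round(4))
    for i in range(4):
        e=W[(i+1)%4]-W[i];print(np.hypot(*e).round(4),np.arctan2(e[1],e[0]).round(3))
quad([(192,130),(408,126),(406,398),(206,404)])
quad([(215,151),(386,149),(386,380),(223,385)])
print(np.round(p["pose"],4).tolist())
```

```text
[[0.5195, 0.1203], [0.5647, 0.0426], [0.4614, -0.0192], [0.4142, 0.0593]] c [0.49   0.0508]
0.09 -1.044
0.1204 -2.602
0.0917 2.112
0.1216 0.525
[[0.5166, 0.108], [0.5522, 0.0458], [0.4645, -0.0068], [0.4262, 0.0568]] c [0.4899 0.051 ]
0.0717 -1.051
0.1023 -2.602
0.0742 2.112
0.1039 0.516
[[0.4871, 0.8419, 0.2323, 0.5448], [-0.8733, 0.4697, 0.1292, 0.0843], [-0.0004, -0.2658, 0.964, 0.4335], [0.0, 0.0, 0.0, 1.0]]
```

The box rim corners come out as 90 x 120 mm, centred at (0.490, 0.051) with yaw 0.53, and this agrees with where the handle was at home. Next is the lid.

Emit:
apply_moves(series=[{"tx": 0.018,"ty": 0.31,"tz": -0.07,"rx": 0,"ry": 0,"rz": -0.73,"jaw": 0.07},{"tx": 0.018,"ty": 0.31,"tz": -0.07,"rx": 0,"ry": 0,"rz": -0.73,"jaw": 0.07},{"tx": 0.018,"ty": 0.31,"tz": -0.07,"rx": 0,"ry": 0,"rz": -0.73,"jaw": 0.07},{"tx": 0.018,"ty": 0.31,"tz": -0.07,"rx": 0,"ry": 0,"rz": -0.73,"jaw": 0.07},{"tx": 0.018,"ty": 0.31,"tz": -0.07,"rx": 0,"ry": 0,"rz": -0.73,"jaw": 0.07},{"tx": 0.018,"ty": 0.31,"tz": -0.07,"rx": 0,"ry": 0,"rz": -0.73,"jaw": 0.07},{"tx": 0.018,"ty": 0.31,"tz": -0.07,"rx": 0,"ry": 0,"rz": -0.73,"jaw": 0.07},{"tx": 0.018,"ty": 0.31,"tz": -0.07,"rx": 0,"ry": 0,"rz": -0.73,"jaw": 0.07}])

```text
time: 12.4
tcp_pos: [0.5024, 0.3649, 0.2182]
ee_rot: [3.141, 0.004, -0.215]
ft_force: [-0.6, -1.2, -0.1]
opening: 0.0696
finger_force: 0.0
```

Emit:
apply_moves(series=[{"tx": 0,"ty": 0,"tz": 0,"rx": 0,"ry": 0,"rz": 0,"jaw": 0.07},{"tx": 0,"ty": 0,"tz": 0,"rx": 0,"ry": 0,"rz": 0,"jaw": 0.07}])

```text
time: 12.6
tcp_pos: [0.5043, 0.36, 0.2215]
ee_rot: [3.141, -0.0, -0.221]
ft_force: [0.4, -0.1, -0.3]
opening: 0.07
finger_force: 0.0
```

Run:
```python
from h import *
st()
p=get_image("wrist"); cv2.imwrite("pics/w5.png",cv2.convertScaleAbs(p["frame"][:,:,::-1],alpha=2.2))
a=place_of(p,"lid");print([(x["uv"],x["conf"],np.round(onz(p,x["uv"],.0),4)) for x in a])
m=silhouettes(p,"lid")
if m:
    k=m[0]["pixels"].astype(np.uint8);r=cv2.minAreaRect(max(cv2.findContours(k,0,1)[0],key=cv2.contourArea));print(m[0]["conf"],r)
np.savez("w5",**{k:v for k,v in p.items()})
```

```text
{'time': 12.6, 'joint_pos': [0.425, 0.279, 1.476, -0.0, 1.387, 2.217], 'joint_velocities': [-0.015, -0.02, 0.009, 0.002, 0.0, 0.0], 'effort': [0.801, -43.563, -32.988, 0.044, -0.003, -0.0], 'tcp_pos': [0.504, 0.36, 0.221], 'ee_rot': [3.141, -0.0, -0.221], 'ft_force': [0.394, -0.148, -0.279], 'wrist_torque': [-0.014, 0.004, 0.059], 'finger_force': 0.0, 'opening': 0.07}
[([250.6, 161.0], 0.55, array([0.509 , 0.3579, 0.    ]))]
0.58 ((251.5, 160.0), (104.0, 83.0), 90.0)
```

View pics/w5.png

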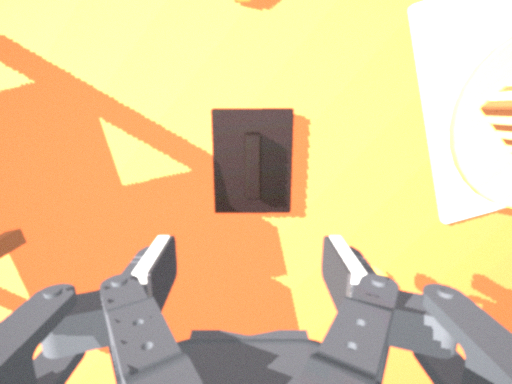

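Run:
```python
from h import *
p=dict(np.load("w5.npz"))
W=np.array([onz(p,c,.02) for c in [(212,109),(293,109),(291,212),(215,212)]])[:,:2];print(W.mean(0).round(4))
for i in range(4):
    e=W[(i+1)%4]-W[i];print(np.hypot(*e).round(4),np.arctan2(e[1],e[0]).round(3))
V=np.array([onz(p,c,.048) for c in [(252.5,133),(252.5,199)]])[:,:2];e=V[0]-V[1];print(V.mean(0),np.hypot(*e),np.arctan2(e[1],e[0]))
```

```text
[0.5097 0.3554]
0.0872 -1.792
0.1172 2.938
0.0896 1.35
0.1172 -0.223
[0.51044051 0.35579728] 0.06954275478938836 -0.21823355224402197
```

Emit:
apply_moves(series=[{"tx": 0.006,"ty": -0.004,"tz": -0.05,"rx": 0,"ry": 0,"rz": 0,"jaw": 0.06},{"tx": 0.006,"ty": -0.004,"tz": -0.1,"rx": 0,"ry": 0,"rz": 0,"jaw": 0.06},{"tx": 0.006,"ty": -0.004,"tz": -0.15,"rx": 0,"ry": 0,"rz": 0,"jaw": 0.05},{"tx": 0.006,"ty": -0.004,"tz": -0.185,"rx": 0,"ry": 0,"rz": 0,"jaw": 0.05},{"tx": 0.006,"ty": -0.004,"tz": -0.198,"rx": 0,"ry": 0,"rz": 0,"jaw": 0.05},{"tx": 0.006,"ty": -0.004,"tz": -0.198,"rx": 0,"ry": 0,"rz": 0,"jaw": 0.05},{"tx": 0.006,"ty": -0.004,"tz": -0.198,"rx": 0,"ry": 0,"rz": 0,"jaw": 0.05}])

```text
time: 13.45
tcp_pos: [0.5115, 0.357, 0.0258]
ee_rot: [-3.139, -0.003, -0.221]
ft_force: [0.3, -0.4, 0.7]
opening: 0.0502
finger_force: 0.0
```

Emit:
apply_moves(series=[{"tx": 0,"ty": 0,"tz": 0,"rx": 0,"ry": 0,"rz": 0,"jaw": 0.01},{"tx": 0,"ty": 0,"tz": 0,"rx": 0,"ry": 0,"rz": 0,"jaw": 0.01},{"tx": 0,"ty": 0,"tz": 0,"rx": 0,"ry": 0,"rz": 0,"jaw": 0.01},{"tx": 0,"ty": 0,"tz": 0,"rx": 0,"ry": 0,"rz": 0,"jaw": 0.01},{"tx": 0,"ty": 0,"tz": 0,"rx": 0,"ry": 0,"rz": 0,"jaw": 0.01}], squeeze=60)

```text
time: 13.95
tcp_pos: [0.5113, 0.3571, 0.0258]
ee_rot: [-3.14, -0.003, -0.22]
ft_force: [-1.5, -1.4, 6.5]
opening: 0.0168
finger_force: 62.3
```

Emit:
apply_moves(series=[{"tx": 0,"ty": 0,"tz": 0.04,"rx": 0,"ry": 0,"rz": 0,"jaw": 0.01},{"tx": 0,"ty": 0,"tz": 0.08,"rx": 0,"ry": 0,"rz": 0,"jaw": 0.01},{"tx": 0,"ty": 0,"tz": 0.12,"rx": 0,"ry": 0,"rz": 0,"jaw": 0.01},{"tx": 0,"ty": 0,"tz": 0.16,"rx": 0,"ry": 0,"rz": 0,"jaw": 0.01},{"tx": 0,"ty": -0.02,"tz": 0.2,"rx": 0,"ry": 0,"rz": 0.05,"jaw": 0.01},{"tx": -0.004,"ty": -0.06,"tz": 0.2,"rx": 0,"ry": 0,"rz": 0.15,"jaw": 0.01},{"tx": -0.008,"ty": -0.105,"tz": 0.2,"rx": 0,"ry": 0,"rz": 0.28,"jaw": 0.01},{"tx": -0.011,"ty": -0.15,"tz": 0.2,"rx": 0,"ry": 0,"rz": 0.4,"jaw": 0.01}])

```text
time: 14.75
tcp_pos: [0.4981, 0.2054, 0.2238]
ee_rot: [3.141, -0.001, 0.186]
ft_force: [1.1, -1.1, -2.1]
opening: 0.0166
finger_force: 61.0
```

Emit:
apply_moves(series=[{"tx": -0.003,"ty": -0.045,"tz": 0,"rx": 0,"ry": 0,"rz": 0.12,"jaw": 0.01},{"tx": -0.006,"ty": -0.09,"tz": 0,"rx": 0,"ry": 0,"rz": 0.23,"jaw": 0.01},{"tx": -0.008,"ty": -0.13,"tz": 0,"rx": 0,"ry": 0,"rz": 0.31,"jaw": 0.01},{"tx": -0.009,"ty": -0.155,"tz": 0,"rx": 0,"ry": 0,"rz": 0.35,"jaw": 0.01},{"tx": -0.009,"ty": -0.155,"tz": 0,"rx": 0,"ry": 0,"rz": 0.35,"jaw": 0.01},{"tx": -0.009,"ty": -0.155,"tz": 0,"rx": 0,"ry": 0,"rz": 0.35,"jaw": 0.01},{"tx": -0.009,"ty": -0.155,"tz": 0,"rx": 0,"ry": 0,"rz": 0.35,"jaw": 0.01}])

```text
time: 15.45
tcp_pos: [0.4896, 0.0524, 0.2233]
ee_rot: [-3.141, -0.0, 0.53]
ft_force: [0.1, -0.5, -2.7]
opening: 0.0166
finger_force: 60.9
```

Run:
```python
from h import *
st()
p=get_image("wrist"); cv2.imwrite("pics/w6.png",cv2.convertScaleAbs(p["frame"][:,:,::-1],alpha=1.6))
m=silhouettes(p,"lid")
if m:
    k=m[0]["pixels"].astype(np.uint8);r=cv2.minAreaRect(max(cv2.findContours(k,0,1)[0],key=cv2.contourArea));print(m[0]["conf"],r)
s=get_state();np.savez("w6",tcp=s["tcp_pos"],rot=s["ee_rot"],**{k:v for k,v in p.items()})
```

```text
{'time': 15.45, 'joint_pos': [-0.14, -0.053, 1.833, 0.0, 1.362, 0.901], 'joint_velocities': [0.011, 0.003, -0.001, -0.005, -0.0, -0.004], 'effort': [-0.587, -31.794, -33.904, -0.032, -0.002, 0.005], 'tcp_pos': [0.49, 0.052, 0.223], 'ee_rot': [-3.141, -0.0, 0.53], 'ft_force': [0.084, -0.548, -2.675], 'wrist_torque': [-0.036, -0.007, 0.034], 'finger_force': 60.922, 'opening': 0.017}
0.7 ((248.5, 229.0), (208.0, 187.0), 90.0)
```

View pics/w6.png

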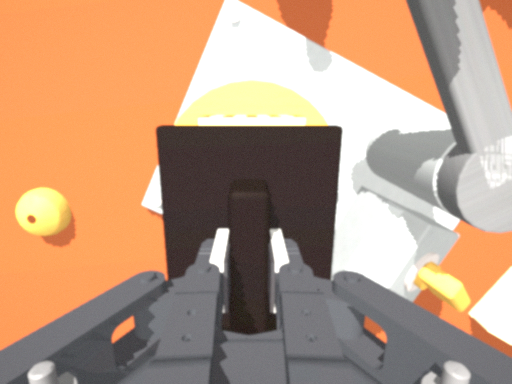

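Run:
```python
from h import *
p=dict(np.load("w6.npz"))
A,B=[onz(p,c,.2175)[:2] for c in [(157,127),(341,127)]]
e=B-A;print(np.hypot(*e),np.arctan2(e[1],e[0])+np.pi/2); y=np.arctan2(e[1],e[0])+np.pi/2
print((A+B)/2-.06*np.array([np.cos(y),np.sin(y)]), p["tcp"])
```

```text
0.08663073821181615 0.5298180100995626
[0.48780749 0.05265822] [0.48962746 0.05251948 0.22327151]
```

Emit:
apply_moves(series=[{"tx": 0.0015,"ty": -0.001,"tz": -0.03,"rx": 0,"ry": 0,"rz": 0,"jaw": 0.01},{"tx": 0.0015,"ty": -0.001,"tz": -0.06,"rx": 0,"ry": 0,"rz": 0,"jaw": 0.01},{"tx": 0.0015,"ty": -0.001,"tz": -0.085,"rx": 0,"ry": 0,"rz": 0,"jaw": 0.01},{"tx": 0.0015,"ty": -0.001,"tz": -0.092,"rx": 0,"ry": 0,"rz": 0,"jaw": 0.01},{"tx": 0.0015,"ty": -0.001,"tz": -0.096,"rx": 0,"ry": 0,"rz": 0,"jaw": 0.01},{"tx": 0.0015,"ty": -0.001,"tz": -0.1,"rx": 0,"ry": 0,"rz": 0,"jaw": 0.01},{"tx": 0.0015,"ty": -0.001,"tz": -0.1,"rx": 0,"ry": 0,"rz": 0,"jaw": 0.01}])

```text
time: 16.25
tcp_pos: [0.4918, 0.0506, 0.1241]
ee_rot: [3.141, -0.001, 0.53]
ft_force: [0.2, 0.1, -2.0]
opening: 0.0168
finger_force: 60.9
```

Emit:
apply_moves(series=[{"tx": 0,"ty": 0,"tz": -0.002,"rx": 0,"ry": 0,"rz": 0,"jaw": 0.01},{"tx": 0,"ty": 0,"tz": -0.004,"rx": 0,"ry": 0,"rz": 0,"jaw": 0.01},{"tx": 0,"ty": 0,"tz": -0.004,"rx": 0,"ry": 0,"rz": 0,"jaw": 0.01}])

```text
time: 16.55
tcp_pos: [0.4918, 0.0504, 0.1198]
ee_rot: [3.141, -0.001, 0.529]
ft_force: [0.8, -0.0, -0.7]
opening: 0.0164
finger_force: 61.1
```

Emit:
apply_moves(series=[{"tx": 0,"ty": 0,"tz": -0.0015,"rx": 0,"ry": 0,"rz": 0,"jaw": 0.01},{"tx": 0,"ty": 0,"tz": -0.0015,"rx": 0,"ry": 0,"rz": 0,"jaw": 0.01}])

```text
time: 16.75
tcp_pos: [0.4918, 0.0504, 0.1197]
ee_rot: [3.141, -0.0, 0.53]
ft_force: [-4.4, -0.3, 10.8]
opening: 0.0165
finger_force: 62.7
```

Emit:
apply_moves(series=[{"tx": 0,"ty": 0,"tz": 0,"rx": 0,"ry": 0,"rz": 0,"jaw": 0.04},{"tx": 0,"ty": 0,"tz": 0,"rx": 0,"ry": 0,"rz": 0,"jaw": 0.05},{"tx": 0,"ty": 0,"tz": 0,"rx": 0,"ry": 0,"rz": 0,"jaw": 0.05},{"tx": 0,"ty": 0,"tz": 0.05,"rx": 0,"ry": 0,"rz": 0,"jaw": 0.06},{"tx": 0,"ty": 0,"tz": 0.1,"rx": 0,"ry": 0,"rz": 0,"jaw": 0.06},{"tx": 0,"ty": 0,"tz": 0.15,"rx": 0,"ry": 0,"rz": 0,"jaw": 0.06},{"tx": 0,"ty": 0,"tz": 0.19,"rx": 0,"ry": 0,"rz": 0,"jaw": 0.06},{"tx": 0,"ty": 0,"tz": 0.19,"rx": 0,"ry": 0,"rz": 0,"jaw": 0.06}])

```text
time: 17.55
tcp_pos: [0.4942, 0.0501, 0.3149]
ee_rot: [3.134, -0.01, 0.53]
ft_force: [0.2, 0.2, -0.2]
opening: 0.06
finger_force: 0.0
```

Run:
```python
from h import *
st()
p=get_image("wrist");q=get_image("scene")
a=cv2.convertScaleAbs(p["frame"][:,:,::-1],alpha=1.5)[60:300,130:380]
b=cv2.resize(cv2.convertScaleAbs(q["frame"][130:250,180:305,::-1],alpha=1.5),None,fx=3,fy=3,interpolation=cv2.INTER_CUBIC)
a=cv2.resize(a,(375,360));cv2.imwrite("pics/w7.png",np.hstack([a,b]))
for x in place_of(p,"lid")[:1]: print(x,onz(p,x["uv"],.094))
print([ (x['uv'],x['conf']) for x in place_of(q,"swing_handle")])
np.savez("w7",**p)
```

```text
{'time': 17.55, 'joint_pos': [-0.143, -0.102, 1.7, -0.0, 1.532, 0.898], 'joint_velocities': [-0.002, 0.047, 0.111, -0.001, -0.054, -0.0], 'effort': [0.039, -29.773, -33.833, -0.006, 0.499, -0.0], 'tcp_pos': [0.494, 0.05, 0.315], 'ee_rot': [3.134, -0.01, 0.53], 'ft_force': [0.231, 0.21, -0.155], 'wrist_torque': [0.001, -0.009, 0.012], 'finger_force': 0.0, 'opening': 0.06}
{'uv': [248.0, 173.5], 'conf': 0.66} [0.48794986 0.04708374 0.094     ]
[([293.2, 179.6], 0.91)]
```

View pics/w7.png

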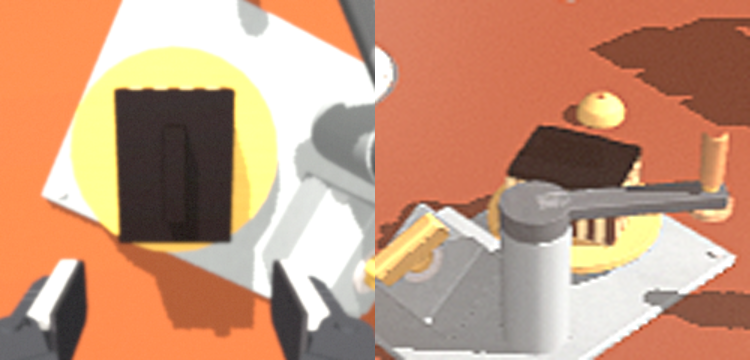

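The lid is flush on the rim and square to it, and the keeper arm is well clear. Next I grip the handle at (0.678, 0.057) again.

Emit:
apply_moves(series=[{"tx": 0.186,"ty": 0.007,"tz": 0,"rx": 0,"ry": 0,"rz": -0.53,"jaw": 0.06},{"tx": 0.186,"ty": 0.007,"tz": 0,"rx": 0,"ry": 0,"rz": -0.53,"jaw": 0.06},{"tx": 0.186,"ty": 0.007,"tz": 0,"rx": 0,"ry": 0,"rz": -0.53,"jaw": 0.06},{"tx": 0.186,"ty": 0.007,"tz": 0,"rx": 0,"ry": 0,"rz": -0.53,"jaw": 0.06},{"tx": 0.186,"ty": 0.007,"tz": 0,"rx": 0,"ry": 0,"rz": -0.53,"jaw": 0.06},{"tx": 0.186,"ty": 0.007,"tz": 0,"rx": 0,"ry": 0,"rz": -0.53,"jaw": 0.06},{"tx": 0.186,"ty": 0.007,"tz": 0,"rx": 0,"ry": 0,"rz": -0.53,"jaw": 0.06}])

```text
time: 18.45
tcp_pos: [0.6762, 0.0576, 0.3071]
ee_rot: [-3.141, 0.002, 0.0]
ft_force: [-0.7, 0.2, -0.2]
opening: 0.06
finger_force: 0.0
```

Run:
```python
from h import *
st()
p=get_image("wrist")
a=place_of(p,"swing_handle");print([(x["uv"],x["conf"],np.round(onz(p,x["uv"],.21),4)) for x in a])
```

```text
{'time': 18.45, 'joint_pos': [-0.093, 0.396, 1.162, -0.0, 1.585, 1.478], 'joint_velocities': [0.0, -0.032, -0.0, 0.001, 0.0, 0.001], 'effort': [-0.168, -48.359, -34.012, -0.003, -0.023, -0.002], 'tcp_pos': [0.676, 0.058, 0.307], 'ee_rot': [-3.141, 0.002, 0.0], 'ft_force': [-0.67, 0.239, -0.208], 'wrist_torque': [-0.013, 0.023, 0.017], 'finger_force': 0.0, 'opening': 0.06}
[([245.5, 191.5], 0.79, array([0.6776, 0.0615, 0.21  ])), ([433.8, 352.5], 0.29, array([ 0.5204, -0.1153,  0.21  ]))]
```

Emit:
apply_moves(series=[{"tx": 0.002,"ty": 0.003,"tz": -0.05,"rx": 0,"ry": 0,"rz": 0,"jaw": 0.06},{"tx": 0.002,"ty": 0.003,"tz": -0.1,"rx": 0,"ry": 0,"rz": 0,"jaw": 0.06},{"tx": 0.002,"ty": 0.003,"tz": -0.115,"rx": 0,"ry": 0,"rz": 0,"jaw": 0.06},{"tx": 0.002,"ty": 0.003,"tz": -0.115,"rx": 0,"ry": 0,"rz": 0,"jaw": 0.015},{"tx": 0.002,"ty": 0.003,"tz": -0.115,"rx": 0,"ry": 0,"rz": 0,"jaw": 0.015},{"tx": 0.002,"ty": 0.003,"tz": -0.115,"rx": 0,"ry": 0,"rz": 0,"jaw": 0.015},{"tx": 0.002,"ty": 0.003,"tz": -0.115,"rx": 0,"ry": 0,"rz": 0,"jaw": 0.015},{"tx": 0.002,"ty": 0.003,"tz": -0.115,"rx": 0,"ry": 0,"rz": 0,"jaw": 0.015}], squeeze=40)

```text
time: 19.35
tcp_pos: [0.6809, 0.0599, 0.1969]
ee_rot: [3.14, -0.005, -0.001]
ft_force: [-2.6, -1.7, 6.2]
opening: 0.0226
finger_force: 39.7
```

Run:
```python
from h import *
s=get_state()["tcp_pos"];h=np.array([.4908,.0509]);C=np.array([.5885,-.082])
v=s[:2]-C;print(np.hypot(*v),np.hypot(*(h-C)))
a1=np.arctan2(*(h-C)[::-1]);a0=np.arctan2(v[1],v[0]);print(a1-a0)
for t in np.arange(.15,1.36,.15):
    r=.1655;w=C+r*np.array([np.cos(a0+t),np.sin(a0+t)]);print(round(t,2),np.round(w-s[:2],3))
```

```text
0.16931897748086222 0.16494756742674324
1.2111911401086382
0.15 [-0.024  0.009]
0.3 [-0.047  0.017]
0.45 [-0.071  0.022]
0.6 [-0.096  0.024]
0.75 [-0.121  0.021]
0.9 [-0.145  0.015]
1.05 [-0.168  0.005]
1.2 [-0.189 -0.007]
1.35 [-0.208 -0.023]
```

Emit:
apply_moves(series=[{"tx": -0.024,"ty": 0.009,"tz": 0,"rx": 0,"ry": 0,"rz": 0.15,"jaw": 0.015},{"tx": -0.047,"ty": 0.017,"tz": 0,"rx": 0,"ry": 0,"rz": 0.3,"jaw": 0.015},{"tx": -0.071,"ty": 0.022,"tz": 0,"rx": 0,"ry": 0,"rz": 0.45,"jaw": 0.015},{"tx": -0.096,"ty": 0.024,"tz": 0,"rx": 0,"ry": 0,"rz": 0.6,"jaw": 0.015},{"tx": -0.121,"ty": 0.021,"tz": 0,"rx": 0,"ry": 0,"rz": 0.75,"jaw": 0.015},{"tx": -0.145,"ty": 0.015,"tz": 0,"rx": 0,"ry": 0,"rz": 0.9,"jaw": 0.015},{"tx": -0.168,"ty": 0.005,"tz": 0,"rx": 0,"ry": 0,"rz": 1.05,"jaw": 0.015},{"tx": -0.189,"ty": -0.007,"tz": 0,"rx": 0,"ry": 0,"rz": 1.2,"jaw": 0.015}])

```text
time: 20.15
tcp_pos: [0.4919, 0.0531, 0.1968]
ee_rot: [3.134, -0.002, 1.206]
ft_force: [3.3, -6.5, 7.4]
opening: 0.0228
finger_force: 41.7
```

Emit:
apply_moves(series=[{"tx": -0.001,"ty": -0.001,"tz": 0,"rx": 0,"ry": 0,"rz": 0,"jaw": 0.015},{"tx": -0.003,"ty": -0.003,"tz": 0,"rx": 0,"ry": 0,"rz": 0,"jaw": 0.015},{"tx": -0.003,"ty": -0.003,"tz": 0,"rx": 0,"ry": 0,"rz": 0,"jaw": 0.015}])

```text
time: 20.45
tcp_pos: [0.4914, 0.0524, 0.1969]
ee_rot: [3.131, -0.009, 1.201]
ft_force: [9.2, 8.7, 3.1]
opening: 0.0226
finger_force: 42.3
```

Emit:
apply_moves(series=[{"tx": -0.002,"ty": -0.002,"tz": 0,"rx": 0,"ry": 0,"rz": 0,"jaw": 0.04},{"tx": -0.001,"ty": -0.001,"tz": 0,"rx": 0,"ry": 0,"rz": 0,"jaw": 0.06},{"tx": -0.001,"ty": -0.001,"tz": 0,"rx": 0,"ry": 0,"rz": 0,"jaw": 0.06},{"tx": -0.001,"ty": -0.001,"tz": 0.05,"rx": 0,"ry": 0,"rz": 0,"jaw": 0.06},{"tx": -0.001,"ty": -0.001,"tz": 0.1,"rx": 0,"ry": 0,"rz": 0,"jaw": 0.06},{"tx": -0.001,"ty": -0.001,"tz": 0.11,"rx": 0,"ry": 0,"rz": 0,"jaw": 0.06}])

```text
time: 21.05
tcp_pos: [0.4889, 0.0491, 0.3096]
ee_rot: [3.131, -0.002, 1.2]
ft_force: [-0.3, -0.5, 0.2]
opening: 0.06
finger_force: 0.0
```

Run:
```python
from h import *
st()
P={n:get_image(n) for n in("wrist","scene","top")}
p=P["wrist"]
a=place_of(p,"swing_handle");print([(x["uv"],x["conf"],np.round(onz(p,x["uv"],.21),4)) for x in a])
D=[(c,place_of(c,"knob_grip")) for c in P.values()]
print([[(x["uv"],x["conf"]) for x in d] for c,d in D])
s=get_state();R0=R.from_euler('xyz',s["ee_rot"]);Rt=R.from_euler('xyz',[-2.956,-.58,1.32])
print(np.array([.502,-.228,.189])-s["tcp_pos"],(Rt*R0.inv()).as_rotvec())
```

```text
{'time': 21.05, 'joint_pos': [-0.146, -0.114, 1.721, -0.0, 1.524, 0.225], 'joint_velocities': [-0.002, -0.004, -0.071, -0.001, 0.145, 0.001], 'effort': [0.038, -28.082, -32.286, -0.006, 0.332, -0.001], 'tcp_pos': [0.489, 0.049, 0.31], 'ee_rot': [3.131, -0.002, 1.2], 'ft_force': [-0.302, -0.517, 0.189], 'wrist_torque': [-0.006, 0.018, 0.008], 'finger_force': 0.0, 'opening': 0.06}
[([249.7, 189.7], 0.87, array([0.4912, 0.0525, 0.21  ]))]
[[([313.5, 319.1], 0.62)], [([189.4, 211.0], 0.69)], [([321.5, 228.3], 0.88)]]
[ 0.01681998 -0.27762695 -0.11148192] [ 0.60641665 -0.00930273  0.16921621]
```

Emit:
apply_moves(series=[{"tx": 0.002,"ty": -0.05,"tz": 0,"rx": 0.1,"ry": 0,"rz": 0.028,"jaw": 0.06},{"tx": 0.005,"ty": -0.1,"tz": 0,"rx": 0.22,"ry": -0.003,"rz": 0.061,"jaw": 0.06},{"tx": 0.007,"ty": -0.15,"tz": 0,"rx": 0.35,"ry": -0.005,"rz": 0.098,"jaw": 0.06},{"tx": 0.01,"ty": -0.2,"tz": 0,"rx": 0.48,"ry": -0.007,"rz": 0.134,"jaw": 0.06},{"tx": 0.015,"ty": -0.245,"tz": -0.02,"rx": 0.606,"ry": -0.009,"rz": 0.169,"jaw": 0.06},{"tx": 0.015,"ty": -0.27,"tz": -0.06,"rx": 0.606,"ry": -0.009,"rz": 0.169,"jaw": 0.06},{"tx": 0.015,"ty": -0.277,"tz": -0.1,"rx": 0.606,"ry": -0.009,"rz": 0.169,"jaw": 0.06},{"tx": 0.015,"ty": -0.277,"tz": -0.119,"rx": 0.606,"ry": -0.009,"rz": 0.169,"jaw": 0.06}])

```text
time: 22.2
tcp_pos: [0.4989, -0.2275, 0.1779]
ee_rot: [-2.95, -0.585, 1.311]
ft_force: [1.2, -0.4, 0.4]
opening: 0.0599
finger_force: 0.0
```

Emit:
apply_moves(series=[{"tx": 0,"ty": 0,"tz": 0,"rx": 0,"ry": 0,"rz": 0,"jaw": 0.06},{"tx": 0,"ty": 0,"tz": 0,"rx": 0,"ry": 0,"rz": 0,"jaw": 0.06},{"tx": 0,"ty": 0,"tz": 0,"rx": 0,"ry": 0,"rz": 0,"jaw": 0.06}])

```text
time: 22.5
tcp_pos: [0.5018, -0.2277, 0.1853]
ee_rot: [-2.962, -0.579, 1.322]
ft_force: [-0.3, -1.0, 0.9]
opening: 0.0599
finger_force: 0.0
```

Run:
```python
from h import *
st()
p=get_image("wrist");print(place_of(p,"knob_grip"),proj(p,[.4965,-.166,.102]))
m=silhouettes(p,"knob")
if m:
    k=m[0]["pixels"].astype(np.uint8);print(m[0]["conf"],cv2.minAreaRect(max(cv2.findContours(k,0,1)[0],key=cv2.contourArea)))
s=get_state();R0=R.from_euler('xyz',s["ee_rot"]);Rt=R.from_euler('xyz',[-2.957,-.579,1.32])
print(np.array([.4968,-.1594,.0895])-s["tcp_pos"],(Rt*R0.inv()).as_rotvec())
```

```text
{'time': 22.5, 'joint_pos': [-0.847, 0.438, 1.457, 0.357, 1.736, -0.681], 'joint_velocities': [0.003, -0.009, -0.007, -0.001, -0.002, -0.001], 'effort': [-0.178, -45.69, -28.905, 1.297, 1.864, 0.002], 'tcp_pos': [0.502, -0.228, 0.185], 'ee_rot': [-2.962, -0.579, 1.322], 'ft_force': [-0.318, -1.041, 0.941], 'wrist_torque': [-0.268, 0.022, 0.011], 'finger_force': 0.0, 'opening': 0.06}
[{'uv': [246.2, 190.7], 'conf': 0.81}] [247.12796619 188.78763836]
0.88 ((247.5, 188.0), (100.0, 33.0), 90.0)
[-0.00498781  0.06836931 -0.09577141] [0.00137796 0.00451525 0.0013845 ]
```

Emit:
apply_moves(series=[{"tx": -0.0025,"ty": 0.034,"tz": -0.048,"rx": 0,"ry": 0,"rz": 0,"jaw": 0.055},{"tx": -0.005,"ty": 0.068,"tz": -0.096,"rx": 0,"ry": 0,"rz": 0,"jaw": 0.05},{"tx": -0.005,"ty": 0.068,"tz": -0.096,"rx": 0,"ry": 0,"rz": 0,"jaw": 0.05},{"tx": -0.005,"ty": 0.068,"tz": -0.096,"rx": 0,"ry": 0,"rz": 0,"jaw": 0.05},{"tx": -0.005,"ty": 0.068,"tz": -0.096,"rx": 0,"ry": 0,"rz": 0,"jaw": 0.01},{"tx": -0.005,"ty": 0.068,"tz": -0.096,"rx": 0,"ry": 0,"rz": 0,"jaw": 0.01},{"tx": -0.005,"ty": 0.068,"tz": -0.096,"rx": 0,"ry": 0,"rz": 0,"jaw": 0.01},{"tx": -0.005,"ty": 0.068,"tz": -0.096,"rx": 0,"ry": 0,"rz": 0,"jaw": 0.01}], squeeze=50)

```text
time: 23.45
tcp_pos: [0.4968, -0.1614, 0.0899]
ee_rot: [-2.962, -0.579, 1.321]
ft_force: [-3.5, -1.5, 6.7]
opening: 0.0171
finger_force: 49.8
```

Emit:
apply_moves(series=[{"tx": 0,"ty": 0,"tz": 0,"rx": -0.0065,"ry": 0.074,"rz": -0.1065,"jaw": 0.01},{"tx": 0,"ty": 0,"tz": 0,"rx": -0.013,"ry": 0.149,"rz": -0.213,"jaw": 0.01},{"tx": 0,"ty": 0,"tz": 0,"rx": -0.0195,"ry": 0.223,"rz": -0.3195,"jaw": 0.01},{"tx": 0,"ty": 0,"tz": 0,"rx": -0.026,"ry": 0.297,"rz": -0.426,"jaw": 0.01},{"tx": 0,"ty": 0,"tz": 0,"rx": -0.0325,"ry": 0.371,"rz": -0.532,"jaw": 0.01},{"tx": 0,"ty": 0,"tz": 0,"rx": -0.0325,"ry": 0.371,"rz": -0.532,"jaw": 0.01}])

```text
time: 24.05
tcp_pos: [0.4954, -0.1609, 0.0904]
ee_rot: [-2.638, -0.344, 0.635]
ft_force: [-8.9, -2.5, 11.8]
opening: 0.0172
finger_force: 50.4
```

Emit:
apply_moves(series=[{"tx": 0,"ty": 0,"tz": 0,"rx": -0.0065,"ry": 0.074,"rz": -0.1065,"jaw": 0.01},{"tx": 0,"ty": 0,"tz": 0,"rx": -0.013,"ry": 0.149,"rz": -0.213,"jaw": 0.01},{"tx": 0,"ty": 0,"tz": 0,"rx": -0.0195,"ry": 0.223,"rz": -0.3195,"jaw": 0.01},{"tx": 0,"ty": 0,"tz": 0,"rx": -0.026,"ry": 0.297,"rz": -0.426,"jaw": 0.01},{"tx": 0,"ty": 0,"tz": 0,"rx": -0.032,"ry": 0.366,"rz": -0.524,"jaw": 0.01},{"tx": 0,"ty": 0,"tz": 0,"rx": -0.032,"ry": 0.366,"rz": -0.524,"jaw": 0.01},{"tx": 0,"ty": 0,"tz": 0,"rx": -0.032,"ry": 0.366,"rz": -0.524,"jaw": 0.01}])

```text
time: 24.75
tcp_pos: [0.4947, -0.1597, 0.0912]
ee_rot: [-2.537, 0.006, 0.092]
ft_force: [-12.2, 0.4, 17.3]
opening: 0.017
finger_force: 50.8
```

```bash
python3 -c "
from h import *
st()"
```

```text
{'time': 24.75, 'joint_pos': [-0.774, 0.464, 1.629, 0.374, 1.538, 0.6], 'joint_velocities': [-0.001, -0.001, 0.002, 0.001, 0.001, -0.003], 'effort': [1.77, -38.665, -26.798, 2.218, -3.054, -0.045], 'tcp_pos': [0.495, -0.16, 0.091], 'ee_rot': [-2.537, 0.006, 0.092], 'ft_force': [-12.183, 0.418, 17.347], 'wrist_torque': [1.6, 1.761, 1.054], 'finger_force': 50.775, 'opening': 0.017}
```

Emit:
apply_moves(series=[{"tx": 0,"ty": 0,"tz": 0,"rx": 0,"ry": 0,"rz": 0,"jaw": 0.05},{"tx": 0,"ty": 0,"tz": 0,"rx": 0,"ry": 0,"rz": 0,"jaw": 0.05},{"tx": 0,"ty": 0,"tz": 0,"rx": 0,"ry": 0,"rz": 0,"jaw": 0.05},{"tx": 0.0025,"ty": -0.028,"tz": 0.041,"rx": 0,"ry": 0,"rz": 0,"jaw": 0.05},{"tx": 0.005,"ty": -0.057,"tz": 0.082,"rx": 0,"ry": 0,"rz": 0,"jaw": 0.07},{"tx": 0.006,"ty": -0.069,"tz": 0.098,"rx": 0,"ry": 0,"rz": 0,"jaw": 0.07},{"tx": 0.006,"ty": -0.069,"tz": 0.098,"rx": 0,"ry": 0,"rz": 0,"jaw": 0.07},{"tx": 0.006,"ty": -0.069,"tz": 0.098,"rx": 0,"ry": 0,"rz": 0,"jaw": 0.07}])

```text
time: 25.55
tcp_pos: [0.502, -0.2281, 0.1849]
ee_rot: [-2.54, 0.003, 0.089]
ft_force: [-1.0, 0.6, -1.4]
opening: 0.0703
finger_force: 0.0
```

Run:
```python
from h import *
st()
p=get_image("wrist");q=get_image("top");s=get_image("scene")
f=lambda x,k:cv2.resize(cv2.convertScaleAbs(x[:,:,::-1],alpha=1.4),(390,k))
cv2.imwrite("pics/z.png",np.hstack([f(p["frame"],292),f(q["frame"][130:310,110:350],292)]))
print([(x["uv"],x["conf"]) for x in place_of(q,"swing_handle")],[(x["uv"],x["conf"]) for x in place_of(s,"swing_handle")])
m=silhouettes(p,"knob")
if m: print(cv2.minAreaRect(max(cv2.findContours(m[0]["pixels"].astype(np.uint8),0,1)[0],key=cv2.contourArea)))
```

```text
{'time': 25.55, 'joint_pos': [-0.842, 0.446, 1.446, 0.348, 1.744, 0.614], 'joint_velocities': [0.014, 0.015, 0.045, 0.001, 0.001, -0.001], 'effort': [-0.753, -49.127, -31.622, 1.326, 1.912, 0.001], 'tcp_pos': [0.502, -0.228, 0.185], 'ee_rot': [-2.54, 0.003, 0.089], 'ft_force': [-1.017, 0.584, -1.428], 'wrist_torque': [-0.294, -0.013, -0.02], 'finger_force': 0.0, 'opening': 0.07}
[([239.9, 214.6], 0.89)] [([247.0, 153.7], 0.89)]
((244.0, 190.0), (100.0, 32.0), 90.0)
```

View pics/z.png

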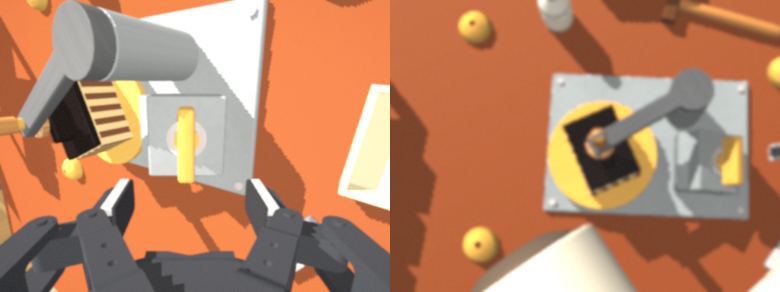

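The arm is home over the lid: the handle shows at scene pixel (247,154), the same as at the start. The knob wing is back at its original angle and the bystanders look undisturbed. Nothing touches the gripper.

```bash
python3 -c "
from plant import *
print(hand_in())"
```

```text
the job is handed in; nothing more can be done
None
```

I handed the job in at about 26 s of the 72 s allowed, with the lid seated in the box, the keeper arm home against its stop and the knob back at its starting angle; the hand-in call gave no verdict.

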